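# Test the grinder's stop button and restart it

### The arm

A 7-joint arm with a two-finger parallel gripper is mounted at the origin on the work surface. World frame = base frame: x ahead of the robot, y to its left, z up, the work surface at z = 0. Lengths are in m, angles in degrees, forces in N, time in s.
With the tool pointing down it reaches from about 0.425 to 0.875 m from the base axis. Payload 4.7 kg.
Tool frame: the origin (TCP) lies midway between the tips of the shut fingers; the grasp point (between the pads) lies 19 mm behind it; z points along the fingers, x is the direction in which the jaws open and shut, and the axes are right-handed (so a half turn about z gives the same grasp; the last joint's range is limited). The gripper opens to 87 mm and grips with 3 to 60 N. Pads are 19 mm wide; open, the fingers measure 117 mm over their backs; the gripper's body (75 mm by 190 mm) begins 51 mm behind the grasp point.
Start: joints at [67.901, 18.392, -4.016, 83.108, 1.295, 78.541, -3.26], TCP at [0.253, -0.599, 0.223] pointing down, gripper open.
Joint ranges: [-163.93, 163.93], [-17.29, 119.83], [-79.2, 71.16], [3.27, 140.29], [-89.18, 269.18], [5.43, 117.66], [-154.24, 154.24]. Speed limits (degrees/s): [147.25, 147.25, 180, 180, 180, 180, 180].

### API

Orientations are given as [roll, pitch, yaw] about the fixed x, y, z axes, in that order (R = Rz(yaw) Ry(pitch) Rx(roll)).
In Python, from cell import telemetry, optics, env gives the robot as it stands.
- The arm moves only by the tool arm_command, never from a script. Its arguments are lists of equal length, an entry for each row: "translation": the shift along the tool's x, y, z in cm, a list of three; "twist": the turn about the tool's z in degrees. In form: {"translation": [[x, y, z], ...], "twist": [twist, ...]}. A call has 1 to 10 rows; each row shifts and turns the pose as measured when the row begins, along the tool's axes as they then stand; what a row does not reach is not made up. A row lasts 1/8 s, in which the tool goes at most 62.5 mm and 10.7 degrees, less where a joint would pass 70% of its speed; a pose out of reach is approached as far as the arm can. A call is refused whole if a number of a shift passes 6.25 or a number of a turn 10.7, either way. A call with a gripper value outside its range is refused whole. "grip" is the opening in per cent of the stroke, from 0 (shut) to 100 (fully open), set as the call begins (left out, the last holds). The fingers move at their own pace and stop on an object; "force" is the grip in N (left out, the last holds). Time passes only in rows, so rows that do not move let the fingers close. It gives the time, the measured TCP pose, the force and the opening at its end, in the units of the state.
- telemetry.get_obs(): the state, without advancing time (a new reading comes with each control period).
- optics.read_camera(name): name is "scene" or "top" or "wrist"; returns a dict with "img" (384x512x3 uint8, blue, green, red), "fx", "fy", "cx", "cy" (pixels), "extrinsics" (4x4, takes a point from camera to world coordinates); the wrist camera has in their place "hand_eye" (4x4, takes a point from camera to tool coordinates, whose origin is the TCP and whose axes are the tool frame's). Camera axes: x right, y up, looking along -z (the intrinsics and any distortion apply to the point x, -y, -z); pixel columns grow to the right and rows downward; lengths in m; the calibration is good to about 2 mm. A picture is of the moment at which its call begins: read the wrist's pose just before it. There is no depth.
- env.sign_off(): hands the job in, once; it reports no verdict.
The state is a dict: "time_s": time; "qpos": joint angles; "joint_velocities": joint speeds; "effort": joint torques, N m; "tool_pos": TCP position; "tool_rot": TCP orientation; "force": force on the tool from outside, world axes, zero at the start; "wrist_torque": the same for the moment, N m; "grip_width": finger opening in m.
Only numpy, scipy, OpenCV 4.12 (cv2) and the standard library are available. Lean on these libraries where they do the work, as an engineer would, in place of code of your own. Each camera call takes 0.05 s, during which the arm holds its last target. There are 200 camera calls.

### The job

Test the stop button of the bench grinder and put the machine back in service: push the big mushroom button straight down until it latches in, then push its wing round clockwise (seen from above) until the button springs back up, then press the flat button on the other box all the way in and let it go. Only push with the fingertips, gently: do not grip or squeeze either button, and leave the socket, the tin and the screwdriver where they are.

Things in the scene. Friction and masses are not known exactly. Their poses are not given: they have to be found in the camera images.
- wing_top (a point): centre of the wing's top, on the mushroom's vertical axis, 132 mm above the bench when up. Head: flat-topped disc 64 mm across, 14 mm thick (its top 110 mm above the bench when up), with an upright wing (bar) through its middle, 62 mm long, 12 mm thick, 22 mm high above the disc. x axis along the wing, y across it, z up; it turns and sinks with the head.
- stop_press (a joint): how far the mushroom is pushed in, m: 0 up, 0.010 at the bottom stop; a spring resists with 6 N (up) to 9 N. Pushed beyond about 0.006 the head snaps round counter-clockwise (seen from above) by itself, by about 0.55 rad; let go, it rests latched at about 0.0055. It springs back to 0 once the head is turned back clockwise.
- stop_twist (a joint): turn of the mushroom head about its vertical axis, rad, growing clockwise seen from above: about 0 (to -0.06) when up, -0.55 when latched; the latch lets go at about 0 and a stop is at 0.40. A spring turns it counter-clockwise with about 0.25 N m, so that pushing the wing 24 mm off the axis takes about 10 to 13 N.
- start_top (a point): centre of the top face of the flat round start button, 36 mm across, standing on an aluminium ring 52 mm across on start_box; 94 mm above the bench when out, z up.
- start (a joint): how far the start button is pushed in, m: 0 out, 0.008 fully in; takes about 2 N at first and 6 N when fully in; springs back out when let go.
- stop_box: fixed grey box, 110 x 110 x 70 mm high, that carries the mushroom button; origin at the centre of its underside on the bench.
- start_box: fixed grey box, 110 x 110 x 70 mm high, that carries the flat start button; origin at the centre of its underside on the bench.
- socket: loose steel socket standing upright, 24 mm across, 38 mm high; origin at the centre of its underside. Leave alone.
- tin: loose closed tin standing upright, 60 mm across, 65 mm high; origin at the centre of its underside. Leave alone.
- driver: loose screwdriver lying on the bench, 180 mm long, along its x axis. Leave alone.
Not all that is in view belongs to the job. What is shaped like the stop_box but pink is not meant. What is shaped like the start_box but turquoise is not meant.

How it is judged (in metres and radians):
On the way, in this order (a step that is already met when the one before it is completed fails the run):
1. the mushroom is pushed in and latched (value of joint stop_press above 0.0045 m and value of joint stop_twist below -0.3 rad), for 0.2 s.
2. the mushroom has been turned back and has sprung up (value of joint stop_press below 0.002 m and value of joint stop_twist above -0.12 rad), for 0.1 s.
3. the start button is pressed fully in (value of joint start above 0.006 m), for 0.05 s.
At the end, for the whole second after the job is handed in: The mushroom was latched in, then turned back and is up again (within 2 mm), the start button was afterwards pressed in by more than 6 mm and is out again (within 2 mm), and the socket, tin and screwdriver are within 20 mm of where they were (all of step 2 and value of joint start below 0.002 m and distance of each of socket, tin, driver from where it was at the start of the episode below 0.02 m); the robot touches nothing.
It fails at once if the start button is pressed while the mushroom is in (value of joint start above 0.004 m and value of joint stop_press above 0.005 m).
It fails at once if a button is gripped, or pushed with more than 40 N (contact force between the fingers and stop_box above 40 N or contact force between the fingers and start_box above 40 N).
It fails at once if the socket, tin or screwdriver is lifted or pushed away (distance of any of socket, tin, driver from where it was at the start of the episode above 0.03 m).
It also fails if it takes over 54 s, if anything falls off the work surface, if the arm or the gripper's body presses on something with over 40 N, if the wrist force passes 120 N, or if a joint passes its speed limit or range.

## Working session

There is one attempt and no reset: what is moved stays moved. The work goes in short steps, Python scripts to look and compute and a tool call to move; the robot and the scene stay as the last step left them, time stands still between calls to the robot, and variables do not carry over. Pictures are saved under pics/ and viewed, about 8 in all and at most 12, crops included, and the job is handed in when it is done.

Besides the shell and the picture viewer there is one more tool, called after "Call:" in YAML: its name, and indented under it one key for each argument. arm_command: Moves the arm, as the interface text tells. Its arguments: {"type":"object","properties":{"translation":{"type":"array","items":{"type":"array","items":{"type":"number"}}},"twist":{"type":"array","items":{"type":"number"}},"grip":{"type":"number"},"force":{"type":"number"}},"required":["translation","twist"]}

```bash
mkdir -p pics; ls; python3 - <<'E'
from cell import telemetry, optics, env
import cv2, numpy as np
o=telemetry.get_obs(); print(o)
for n in ("scene","top"):
    c=optics.read_camera(n); cv2.imwrite(f"pics/{n}0.png",c["img"])
    print(n,{k:v for k,v in c.items() if k!="img"})
c=optics.read_camera("wrist"); print({k:v for k,v in c.items() if k!="img"})
E
```

```text
pics
{'time_s': 0.0, 'qpos': array([67.89957248, 18.44005361, -4.01706613, 83.17585121,  1.29531127,
       78.54165881, -3.25907937]), 'joint_velocities': array([ 0.00975112, -0.00583453, -0.07324052, -0.02333417, -0.01015595,
       -0.00814144,  0.07280104]), 'effort': array([-4.13809948e-04, -4.91282952e+01, -4.04176796e-01, -3.12528491e+01,
       -6.38306653e-02,  4.34051862e-02,  1.54695485e-04]), 'tool_pos': array([ 0.25276188, -0.59822433,  0.22144216]), 'tool_rot': array([ 1.79994334e+02,  1.12292902e-01, -6.70873682e+01]), 'force': array([ 0.59371209,  0.02638487, -0.49905878]), 'wrist_torque': array([0.02052094, 0.04118857, 0.03753848]), 'grip_width': 0.08669798099988726}
scene {'fx': 403.07601471933015, 'fy': 403.07601471933015, 'cx': 256.99587265073546, 'cy': 186.760837123337, 'extrinsics': array([[ 0.87711935, -0.3037675 ,  0.37200397,  0.9723005 ],
       [ 0.48008361,  0.57627128, -0.66138578, -0.60388892],
       [-0.0134677 ,  0.75870727,  0.65129249,  0.75374983],
       [ 0.        ,  0.        ,  0.        ,  1.        ]])}
top {'fx': 443.1303936369949, 'fy': 443.1303936369949, 'cx': 251.7314480756954, 'cy': 187.44839453292568, 'extrinsics': array([[-0.01179254,  0.99449105, -0.10415606,  0.47648315],
       [-0.99980459, -0.0100742 ,  0.01700848,  0.06689931],
       [ 0.0158655 ,  0.10433628,  0.99441552,  1.3865881 ],
       [ 0.        ,  0.        ,  0.        ,  1.        ]])}
{'fx': 308.21174854195357, 'fy': 308.21174854195357, 'cx': 255.98119154591194, 'cy': 195.4549068375204, 'hand_eye': array([[ 9.99998996e-01,  6.76813050e-04, -1.24532241e-03,
         4.44333953e-04],
       [ 3.18143151e-04, -9.63386794e-01, -2.68115244e-01,
        -7.27654187e-02],
       [-1.38119106e-03,  2.68114579e-01, -9.63386042e-01,
        -1.61865500e-01],
       [ 0.00000000e+00,  0.00000000e+00,  0.00000000e+00,
         1.00000000e+00]])}
```

View pics/scene0.png

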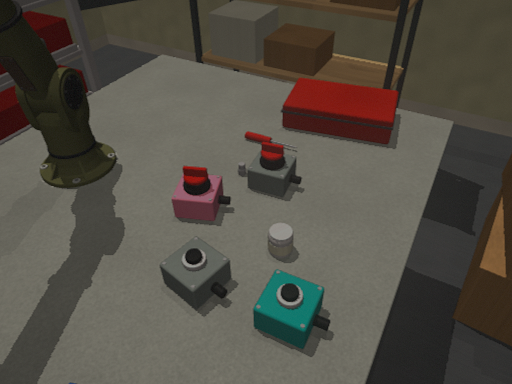

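View pics/top0.png

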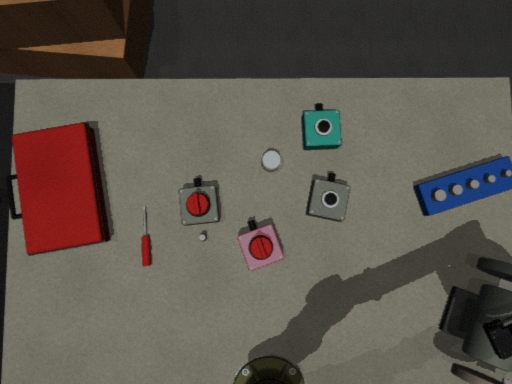

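The scene shows these candidates, with top-view pixels:
- **Mushroom:** grey box at (198,204), pink box at (261,247), which is not meant.
- **Flat button:** grey box at (330,199), turquoise box at (323,127), which is not meant.

I choose the two grey boxes. The socket is at (202,237), the tin at (271,160) and the driver at (146,235). Next I'll measure and check with one close crop.

```bash
cat > h.py <<'E'
import numpy as np, cv2
from cell import telemetry, optics, env
from scipy.spatial.transform import Rotation as R
def cam(n):
    if n=="wrist":
        o=telemetry.get_obs(); c=optics.read_camera(n)
        T=np.eye(4); T[:3,:3]=R.from_euler("xyz",o["tool_rot"],degrees=True).as_matrix(); T[:3,3]=o["tool_pos"]
        c["extrinsics"]=T@c["hand_eye"]
    else: c=optics.read_camera(n)
    return c
def ray(c,u,v):
    d=np.array([(u-c["cx"])/c["fx"],-(v-c["cy"])/c["fy"],-1.])
    E=c["extrinsics"]; return E[:3,3],E[:3,:3]@d
def onz(c,u,v,z):
    p,d=ray(c,u,v); return (p+d*(z-p[2])/d[2])[:3]
def red(img):
    h=cv2.cvtColor(img,cv2.COLOR_BGR2HSV); return (((h[...,0]<8)|(h[...,0]>172))&(h[...,1]>150)&(h[...,2]>60)).astype(np.uint8)
E
python3 - <<'E'
from h import *
c=cam("top"); im=c["img"]
m=red(im); m2=np.zeros_like(m); m2[185:225,178:220]=m[185:225,178:220]
ct=max(cv2.findContours(m2,0,2)[0],key=cv2.contourArea); (u,v),r=cv2.minEnclosingCircle(ct); print("mush",u,v,r,onz(c,u,v,.11))
for n,box in (("start",(190,210,320,342)),):
    a,b,l,q=box; g=cv2.cvtColor(im,6)[a:b,l:q]; mm=(g<45).astype(np.uint8)
    ct=max(cv2.findContours(mm,0,2)[0],key=cv2.contourArea); (u,v),r=cv2.minEnclosingCircle(ct); print(n,u+l,v+a,r,onz(c,u+l,v+a,.094))
for n,u,v,z in(("socket",202.5,237,.038),("tin",271,160,.065),("drv tip",145,208,.01),("drv end",146,265,.015)): print(n,onz(c,u,v,z))
s=cam("scene")["img"]
A=cv2.resize(im[170:260,160:300],None,fx=5,fy=5,interpolation=2)[:,:]
B=cv2.resize(s[125:215,165:305],None,fx=5,fy=5,interpolation=2)
cv2.imwrite("pics/crop1.png",cv2.resize(np.vstack([A,B]),None,fx=.66,fy=.66))
E
```

```text
mush 196.7857208251953 203.5 11.161707878112793 [0.5653124  0.20388908 0.11      ]
start 330.06896591186523 198.44827556610107 5.552252292633057 [ 0.57709351 -0.18468318  0.094     ]
socket [0.46880318 0.19427958 0.038     ]
tin [ 0.69768524 -0.01490062  0.065     ]
drv tip [0.56002414 0.37467945 0.01      ]
drv end [0.3859742  0.36822742 0.015     ]
```

View pics/crop1.png

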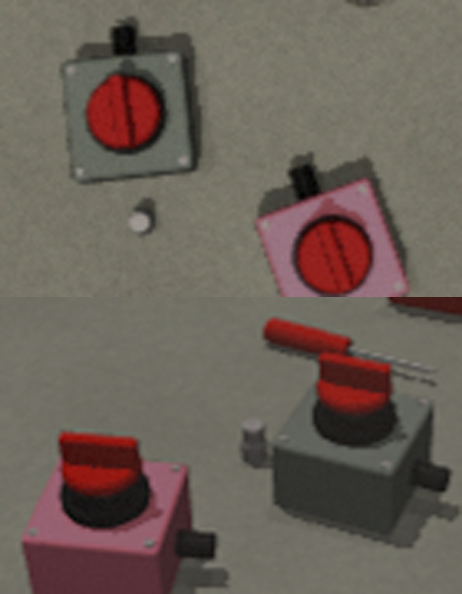

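The crop shows the grey stop_box with its red mushroom. The wing runs nearly along world x, at a yaw of about +7°, and the pink box sits beside it, well separated. The first leg is a traverse toward the mushroom with the fingers shutting.

Call:
arm_command:
  translation:
    - [-4.2, -4.1, 0]
    - [-4.2, -4.1, 0]
    - [-4.2, -4.1, 0]
    - [-4.2, -4.1, 0]
    - [-4.2, -4.1, 0]
    - [-4.2, -4.1, 0]
    - [-4.2, -4.1, 0]
    - [-4.2, -4.1, 0]
    - [-4.2, -4.1, 0]
    - [-4.2, -4.1, 0]
  twist: [0, 0, 0, 0, 0, 0, 0, 0, 0, 0]
  grip: 0

```text
time_s: 1.5
tool_pos: [0.4725, -0.0408, 0.2208]
tool_rot: [-180.0, -0.3, -67.7]
force: [0.4, -1.3, 0.1]
grip_width: 0.0017
```

Call:
arm_command:
  translation:
    - [-3.8, -3.6, 0]
    - [-3.8, -3.6, 0]
    - [-3.8, -3.6, 0]
    - [-3.8, -3.6, 0]
    - [-3.8, -3.6, 0]
    - [0, 0, 0]
    - [0, 0, 0]
    - [0, 0, 0]
    - [0, 0, 0]
    - [0, 0, 0]
  twist: [0, 0, 0, 0, 0, -10.7, -10.7, -10.7, -10.7, -10.7]

```text
time_s: 2.75
tool_pos: [0.5683, 0.2186, 0.2197]
tool_rot: [179.9, -0.2, -13.8]
force: [1.1, 0.2, -0.1]
grip_width: 0.0002
```

Call:
arm_command:
  translation:
    - [0, 0, 0]
    - [0, 0, 0]
    - [0, 0, 0]
    - [0, 0, 0]
    - [0, 0, 0]
    - [0, 0, 0]
  twist: [-10.7, -10.7, -10.7, -4, 0, 0]

```text
time_s: 3.5
tool_pos: [0.5684, 0.2173, 0.2189]
tool_rot: [179.8, -0.1, 22.4]
force: [-0.7, 0.0, -0.9]
grip_width: 0.0002
```

```bash
python3 - <<'E'
from h import *
c=cam("wrist"); cv2.imwrite("pics/w1.png",c["img"])
print(telemetry.get_obs()["tool_pos"],c["extrinsics"][:3,3])
E
```

```text
[0.56837958 0.21728699 0.21887486] [0.53970017 0.28489426 0.38048912]
```

View pics/w1.png

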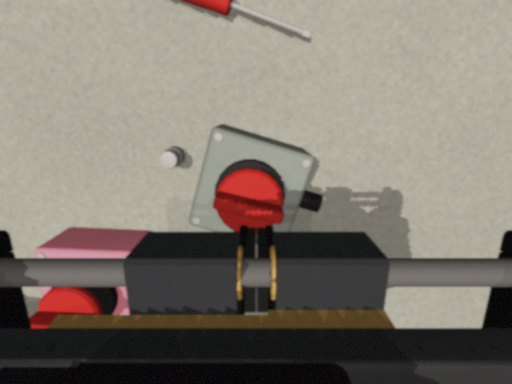

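The wrist view shows the grey-box mushroom at about (250,195), with the wing running from about (216,198) to (283,213), partly beside the shut fingers at about (258,250). Next I'll fit the disc and the wing.

```bash
python3 - <<'E'
from h import *
from scipy.optimize import least_squares
c=cam("wrist"); im=c["img"]; m=red(im); m[:150]=0;m[235:]=0;m[:,:205]=0;m[:,300:]=0
cv2.imwrite("pics/w2.png",cv2.resize(im[150:250,190:310],None,fx=6,fy=6,interpolation=cv2.INTER_CUBIC))
p=max(cv2.findContours(m,0,cv2.CHAIN_APPROX_NONE)[0],key=cv2.contourArea)[:,0]
up=p[p[:,1]<188]
for z in (.096,.110):
    P=np.array([onz(c,u,v,z)[:2] for u,v in up])
    s=least_squares(lambda q:np.hypot(*(P-q[:2]).T)-q[2],[.565,.204,.032]); print(z,s.x,np.abs(s.fun).max())
t=cam("top"); m=red(t["img"]); m[:185]=0;m[225:]=0;m[:,:178]=0;m[:,220:]=0
M=cv2.moments(m,True);u,v=M["m10"]/M["m00"],M["m01"]/M["m00"]; print("top",u,v,M["m00"],onz(t,u,v,.11),onz(t,u,v,.12))
E
```

```text
0.096 [0.56688163 0.2019601  0.03317082] 0.0005516257670033081
0.11 [0.56554306 0.20604103 0.03153843] 0.0005244795115931476
top 204.04545454545453 198.04545454545453 22.0 [0.58085153 0.1830034  0.11      ] [0.58003397 0.18209392 0.12      ]
```

View pics/w2.png

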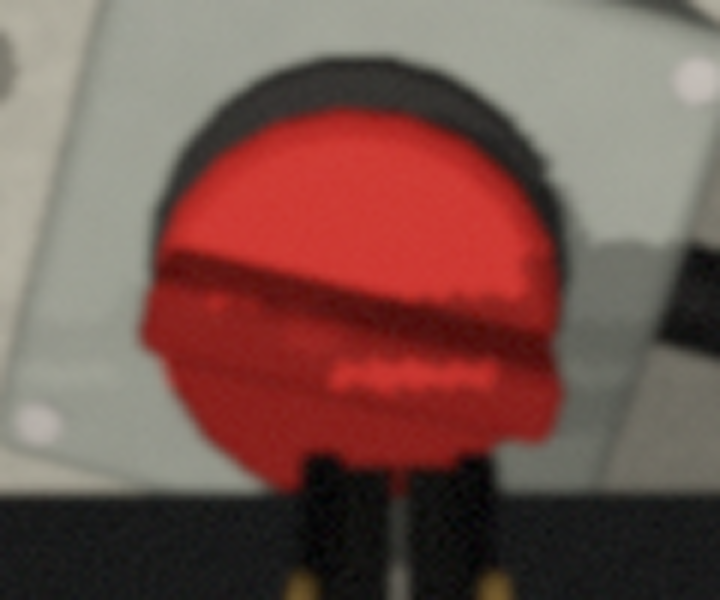

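The crop shows the disc's upper arc cleanly. The wing's base line runs from (220,192) to (282,207) and its far top edge from (214,208) to (281,223).

```bash
cat >> h.py <<'E'
def to(x,y,z):
    o=telemetry.get_obs(); M=R.from_euler("xyz",o["tool_rot"],degrees=True).as_matrix()
    d=M.T@(np.array([x,y,z])-o["tool_pos"])*100
    print("t",round(o["time_s"],2),"pos",o["tool_pos"].round(4),"rot",o["tool_rot"].round(1),"F",o["force"].round(1),"tool delta cm",d.round(2)); return d
E
python3 - <<'E'
from h import *
c=cam("wrist")
for z,a,b in((.110,(220,191.7),(281.7,207.5)),(.132,(214.2,208.3),(280.8,223.3))):
    A,B=onz(c,*a,z),onz(c,*b,z); d=B-A; print(A,B,np.degrees(np.arctan2(d[1],d[0])),np.hypot(*d[:2]))
to(.5655,.205,.150)
E
```

```text
[0.53759569 0.20498467 0.11      ] [0.5955378 0.2125873 0.11     ] 7.475124035649169 0.058438758787824334
[0.53835729 0.1959562  0.132     ] [0.59603533 0.20509857 0.132     ] 9.006845977795464 0.05839810627127638
t 3.7 pos [0.5683 0.2174 0.219 ] rot [ 1.798e+02 -1.000e-01  2.250e+01] F [ 0.1 -0.8  0.3] tool delta cm [-0.75  1.02  6.9 ]
```

Call:
arm_command:
  translation:
    - [-0.7, 1.0, 0]
    - [0, 0, 2.5]
    - [0, 0, 2.5]
    - [0, 0, 1.9]
    - [0, 0, 0]
  twist: [0, 0, 0, 0, 0]

```text
time_s: 4.32
tool_pos: [0.5663, 0.2015, 0.1487]
tool_rot: [179.7, -0.1, 22.3]
force: [0.3, 0.4, 0.5]
grip_width: 0.0005
```

```bash
python3 -c "
from h import *
to(.566,.205,.132)"
```

```text
t 4.33 pos [0.5663 0.2015 0.1487] rot [ 1.797e+02 -1.000e-01  2.230e+01] F [0.3 0.4 0.5] tool delta cm [ 0.1  -0.35  1.67]
```

Call:
arm_command:
  translation:
    - [0.1, -0.35, 0]
    - [0, 0, 0.7]
    - [0, 0, 0.3]
    - [0, 0, 0.3]
  twist: [0, 0, 0, 0]

```text
time_s: 4.82
tool_pos: [0.5673, 0.2062, 0.1375]
tool_rot: [179.6, -0.3, 22.3]
force: [-0.7, 1.1, -0.1]
grip_width: 0.0002
```

Call:
arm_command:
  translation:
    - [0, 0.1, 0.3]
    - [0, 0, 0.3]
    - [0, 0, 0.3]
    - [0, 0, 0.3]
  twist: [0, 0, 0, 0]

```text
time_s: 5.32
tool_pos: [0.5683, 0.2053, 0.1287]
tool_rot: [179.5, -0.4, 22.3]
force: [-4.1, -2.4, 9.9]
grip_width: 0.0005
```

Call:
arm_command:
  translation:
    - [0, 0, 0.3]
    - [0, 0, 0.3]
    - [0, 0, 0.3]
  twist: [0, 0, 0]

```text
time_s: 5.7
tool_pos: [0.5688, 0.2057, 0.1236]
tool_rot: [179.4, -0.4, 22.3]
force: [-3.3, -1.6, 7.1]
grip_width: 0.0004
```

Call:
arm_command:
  translation:
    - [0, 0, 0.2]
  twist: [0]

```text
time_s: 5.82
tool_pos: [0.5688, 0.2057, 0.1227]
tool_rot: [179.4, -0.4, 22.3]
force: [-3.0, -1.7, 7.0]
grip_width: 0.0004
```

```bash
python3 - <<'E'
from h import *
o=telemetry.get_obs(); print(o["tool_pos"],o["force"])
c=cam("wrist"); cv2.imwrite("pics/w3.png",c["img"][90:310,150:370])
E
```

```text
[0.56882897 0.2056535  0.12269038] [-3.02557797 -1.65017451  6.96947397]
```

View pics/w3.png

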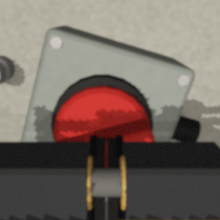

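Call:
arm_command:
  translation:
    - [0, 0, 0.3]
    - [0, 0, 0.2]
    - [0, 0, 0]
  twist: [0, 0, 0]

```text
time_s: 6.25
tool_pos: [0.5688, 0.2057, 0.1237]
tool_rot: [179.1, -0.4, 22.2]
force: [-3.2, -1.3, 7.3]
grip_width: 0.0002
```

Call:
arm_command:
  translation:
    - [0, 0, -1]
    - [0, -1, -3]
    - [0, -2, -3]
    - [0, -2, -2]
    - [0, 0, 0]
  twist: [0, 0, 0, 0, 0]

```text
time_s: 6.88
tool_pos: [0.5484, 0.2543, 0.2159]
tool_rot: [179.2, -0.4, 22.2]
force: [-0.2, 0.3, -0.2]
grip_width: 0.0004
```

```bash
python3 - <<'E'
from h import *
o=telemetry.get_obs(); print(o["time_s"],o["tool_pos"],o["tool_rot"],o["force"])
c=cam("wrist"); t=cam("top")["img"]; cv2.imwrite("pics/w4full.png",c["img"])
cv2.imwrite("pics/w4.png",np.hstack([c["img"],cv2.resize(t[170:250,160:240],(384,384))])[:,100:])
E
```

```text
6.875 [0.54841328 0.25432072 0.21589115] [179.16121622  -0.42382338  22.19582252] [-0.15838076  0.25387587 -0.24660489]
```

View pics/w4.png

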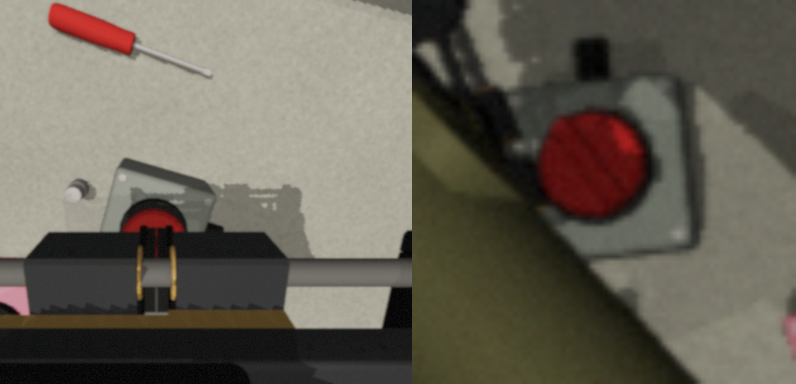

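The overhead half shows the mushroom's wing turned to a yaw of about 40°, from about (570,130) to (620,190) in the composite, so it is latched. In the wrist half the mushroom is mostly hidden behind the fingers. Next I'll align the tool with the wing and go beside its +x end.

Call:
arm_command:
  translation:
    - [0, 0, 0]
    - [0, 0, 0]
    - [0, 0, 0]
    - [0, 0, 0]
  twist: [-8.7, -8.7, 0, 0]

```text
time_s: 7.48
tool_pos: [0.5493, 0.2452, 0.2078]
tool_rot: [179.1, 0.6, 39.4]
force: [-0.3, 0.1, -0.2]
grip_width: 0.0008
```

```bash
python3 -c "
from h import *
to(.568,.240,.150)"
```

```text
t 7.47 pos [0.5493 0.2452 0.2078] rot [179.1   0.6  39.4] F [-0.3  0.1 -0.2] tool delta cm [1.18 1.49 5.8 ]
```

Call:
arm_command:
  translation:
    - [1.2, 1.4, 0]
    - [0, 0, 2.5]
    - [0, 0, 2]
    - [0, 0, 0]
    - [0, 0, 0]
  twist: [0, 0, 0, 0, 0]

```text
time_s: 8.1
tool_pos: [0.5685, 0.2394, 0.1607]
tool_rot: [179.0, 0.6, 38.9]
force: [-1.6, -0.2, 1.1]
grip_width: 0.0005
```

```bash
python3 -c "
from h import *
to(.568,.240,.140)"
```

```text
t 8.1 pos [0.5685 0.2394 0.1607] rot [179.    0.6  38.9] F [-1.6 -0.2  1.1] tool delta cm [ 0.03 -0.11  2.07]
```

Call:
arm_command:
  translation:
    - [0, -0.1, 1.5]
    - [0, 0, 0.8]
    - [0, 0, 0]
    - [0, 0, 0]
  twist: [0, 0, 0, 0]

```text
time_s: 8.6
tool_pos: [0.5683, 0.2402, 0.1373]
tool_rot: [179.0, 0.5, 38.9]
force: [-0.2, -0.3, -0.6]
grip_width: 0.0004
```

```bash
python3 -c "
from h import *
to(.568,.240,.116)"
```

```text
t 8.6 pos [0.5683 0.2402 0.1373] rot [179.    0.5  38.9] F [-0.2 -0.3 -0.6] tool delta cm [-0.01 -0.04  2.13]
```

Position is on target, so I'll lower beside the wing.

Call:
arm_command:
  translation:
    - [0, 0, 1.2]
    - [0, 0, 0.8]
    - [0, 0, 0]
    - [0, 0, 0]
  twist: [0, 0, 0, 0]

```text
time_s: 9.1
tool_pos: [0.5685, 0.2397, 0.116]
tool_rot: [179.0, 0.5, 38.8]
force: [1.0, 1.3, -0.0]
grip_width: 0.0005
```

```bash
python3 -c "
from h import *
to(.568,.240,.116)"
```

```text
t 9.1 pos [0.5685 0.2397 0.116 ] rot [179.    0.5  38.8] F [ 1.   1.3 -0. ] tool delta cm [-0.02 -0.05 -0.  ]
```

Next I'll approach along tool +y until it touches.

Call:
arm_command:
  translation:
    - [0, 0.4, 0]
    - [0, 0.3, 0]
    - [0, 0.3, 0]
    - [0, 0.3, 0]
  twist: [0, 0, 0, 0]

```text
time_s: 9.6
tool_pos: [0.5745, 0.2329, 0.1166]
tool_rot: [179.3, 0.5, 39.0]
force: [-4.4, 5.9, -0.7]
grip_width: 0.0003
```

Call:
arm_command:
  translation:
    - [0.15, 0.4, 0]
    - [0.15, 0.4, 0]
    - [0.15, 0.4, 0]
  twist: [5, 5, 5]

```text
time_s: 9.98
tool_pos: [0.5765, 0.2354, 0.1167]
tool_rot: [-179.9, 0.7, 24.1]
force: [-5.4, 5.7, 0.7]
grip_width: 0.0006
```

Call:
arm_command:
  translation:
    - [-0.3, 0.6, 0]
    - [-0.2, 0.7, 0]
    - [-0.1, 0.7, 0]
  twist: [0, 0, 0]

```text
time_s: 10.35
tool_pos: [0.5753, 0.2346, 0.1179]
tool_rot: [-178.3, -0.1, 24.9]
force: [-1.5, 11.2, -6.7]
grip_width: 0.0004
```

Call:
arm_command:
  translation:
    - [0, 1.0, 0.2]
    - [0, 1.0, 0.2]
  twist: [0, 0]

```text
time_s: 10.6
tool_pos: [0.5801, 0.2304, 0.1165]
tool_rot: [-177.3, -0.6, 25.5]
force: [-5.7, 8.1, 6.1]
grip_width: 0.0002
```

Call:
arm_command:
  translation:
    - [0, 1.0, 0]
    - [0, 1.0, 0]
  twist: [4, 4]

```text
time_s: 10.85
tool_pos: [0.5814, 0.2301, 0.1176]
tool_rot: [-175.8, -0.4, 18.1]
force: [-3.2, 16.8, -5.4]
grip_width: 0.0002
```

Call:
arm_command:
  translation:
    - [-0.1, 1.2, 0]
    - [-0.1, 1.2, 0]
  twist: [0, 0]

```text
time_s: 11.1
tool_pos: [0.5814, 0.2291, 0.1182]
tool_rot: [-174.0, -0.9, 18.9]
force: [-1.6, 20.3, -7.0]
grip_width: -0.0
```

```bash
python3 - <<'E'
from h import *
to(.566,.205,.116)
s=cam("scene")["img"]; t=cam("top")["img"]; w=cam("wrist")["img"]
cv2.imwrite("pics/w5.png",np.hstack([cv2.resize(t[170:240,165:235],(384,384),interpolation=2),cv2.resize(s[130:200,240:310],(384,384),interpolation=2)]))
E
```

```text
t 11.1 pos [0.5814 0.2291 0.1182] rot [-174.    -0.9   18.9] F [-1.6 20.3 -7. ] tool delta cm [-2.24  1.79 -0.  ]
```

View pics/w5.png

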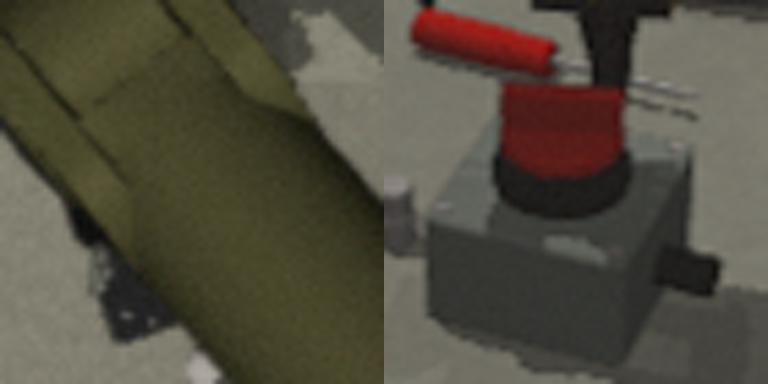

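The scene half shows the wing's top edge at about (261.7,145.5) to (283.4,146.0), with the finger behind its right end. The overhead half is blocked by the arm. I'll compute the wing's yaw from that edge.

```bash
python3 - <<'E'
from h import *
c=cam("scene")
for z in(.1265,.132):
    A,B=onz(c,261.7,145.5,z),onz(c,283.4,146.,z); d=B-A; print(A,B,np.degrees(np.arctan2(d[1],d[0])),np.hypot(*d[:2]))
to(.566,.205,.116)
E
```

```text
[0.54283101 0.18973623 0.1265    ] [0.59595639 0.21483141 0.1265    ] 25.284950144316813 0.058754354311841894
[0.54659678 0.18277738 0.132     ] [0.59925634 0.20765252 0.132     ] 25.284950144316852 0.05823917051562475
t 11.3 pos [0.582  0.228  0.1182] rot [-174.1   -0.9   18.9] F [-1.1 18.7 -5.5] tool delta cm [-2.26  1.68  0.01]
```

```bash
python3 - <<'E'
from h import *
o=telemetry.get_obs(); f,t,p=o["force"],o["wrist_torque"],o["tool_pos"]; print(f,t,p)
# point r (rel. to reference) with r x f = t, for reference at TCP or wrist
M=R.from_euler("xyz",o["tool_rot"],degrees=True).as_matrix()
r=np.cross(f,t)/(f@f); print("closest pt world",r,"tool",M.T@r,"dir tool",M.T@f/np.linalg.norm(f), "screw",t@f/np.linalg.norm(f))
E
```

```text
[-1.09222389 18.6661257  -5.52689057] [3.91547821 0.01985598 0.03873134] [0.58195057 0.22804793 0.11817669]
closest pt world [ 0.00219039 -0.05681267 -0.19230792] tool [-0.01941713  0.07386833  0.18542184] dir tool [ 0.25186513 -0.88968987  0.38080952] screw -0.21130646370227762
```

Call:
arm_command:
  translation:
    - [0, 1.5, 0]
    - [0, 1.5, 0]
    - [0, 1.5, 0]
  twist: [2, 2, 2]

```text
time_s: 11.68
tool_pos: [0.5846, 0.2257, 0.1186]
tool_rot: [-170.9, -0.9, 14.3]
force: [-2.3, 21.3, -2.7]
grip_width: 0.0005
```

Call:
arm_command:
  translation:
    - [-0.1, 1.6, 0]
    - [-0.1, 1.6, 0]
    - [0, 1.6, 0]
  twist: [3, 3, 2]

```text
time_s: 12.05
tool_pos: [0.5885, 0.2203, 0.1221]
tool_rot: [-167.6, -0.7, 7.5]
force: [-2.7, 19.4, 6.1]
grip_width: 0.0005
```

The finger jumped up about 3.5 mm, which suggests the head released. I'll push once more, then back off.

Call:
arm_command:
  translation:
    - [0, 1.5, 0]
    - [0, -0.8, 0]
    - [0, -1.0, 0]
    - [0, -1.0, 0]
    - [0, -1.0, 0]
  twist: [0, 0, 0, 0, 0]

```text
time_s: 12.68
tool_pos: [0.5834, 0.2585, 0.1342]
tool_rot: [-166.5, -1.1, 8.0]
force: [-0.7, 0.1, -0.1]
grip_width: 0.0004
```

Call:
arm_command:
  translation:
    - [0, -1.5, 0]
    - [0, -1, -4]
    - [0, -1, -4]
    - [0, 0, -2]
    - [0, 0, 0]
  twist: [0, 0, 0, 0, 0]

```text
time_s: 13.3
tool_pos: [0.579, 0.2708, 0.2415]
tool_rot: [-166.6, -1.0, 8.0]
force: [-0.4, -0.0, 0.9]
grip_width: 0.0002
```

```bash
python3 - <<'E'
from h import *
to(.566,.205,.116)
s=cam("scene")["img"]; t=cam("top")["img"]; w=cam("wrist")["img"]
cv2.imwrite("pics/w6.png",np.hstack([cv2.resize(t[170:240,165:235],(384,384),interpolation=2),cv2.resize(s[130:200,240:310],(384,384),interpolation=2)]))
E
```

```text
t 13.3 pos [0.579  0.2708 0.2415] rot [-166.6   -1.     8. ] F [-0.4 -0.   0.9] tool delta cm [-2.43  9.06 10.69]
```

View pics/w6.png

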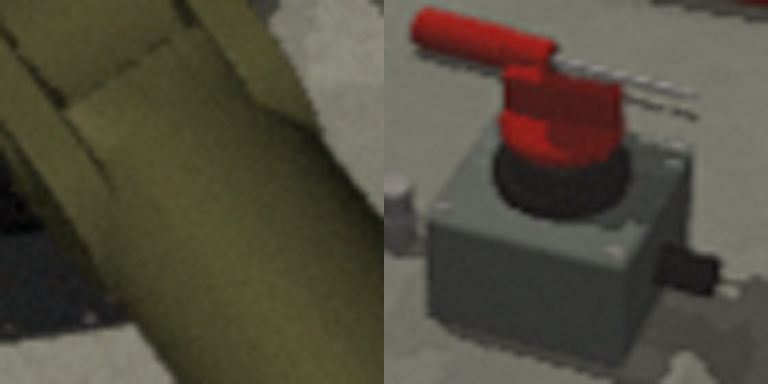

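The scene half shows the wing top higher and sloping down to the right, as at the start, and the head is bright, so it looks up. I'll check that numerically against the first picture and plan the traverse.

```bash
python3 - <<'E'
from h import *
a=cv2.imread("pics/scene0.png"); b=cam("scene")["img"]
for n,i in(("before",a),("now",b)):
    m=red(i); m[:143]=0; m[185:]=0; m[:,:255]=0; m[:,292:]=0
    ys,xs=np.nonzero(m); print(n,m.sum(),ys.min(),ys.max(),xs.min(),xs.max(),ys.mean(),xs.mean())
print("diff",cv2.absdiff(a,b)[143:180,258:290].mean())
to(.577,-.176,.23); to(.577,-.176,.115)
E
```

```text
before 324 143 159 261 282 150.89197530864197 271.58641975308643
now 317 143 159 261 282 151.12618296529968 271.4668769716088
diff 5.6717342342342345
t 13.5 pos [0.5775 0.2704 0.2389] rot [-166.6   -0.8    8.1] F [-0.3 -0.6  0.8] tool delta cm [-6.32 43.17 -9.47]
t 13.5 pos [0.5775 0.2704 0.2389] rot [-166.6   -0.8    8.1] F [-0.3 -0.6  0.8] tool delta cm [-6.47 45.84  1.71]
```

The red blob matches the first picture to within 0.3 px, so the mushroom is up. Next I'll traverse level to the start button.

Call:
arm_command:
  translation:
    - [-0.8, 5.4, -1.3]
    - [-0.8, 5.4, -1.3]
    - [-0.8, 5.4, -1.2]
    - [-0.8, 5.4, -1.2]
    - [-0.8, 5.4, -1.2]
    - [-0.8, 5.4, -1.2]
    - [-0.8, 5.4, -1.2]
    - [-0.6, 4.4, -1.0]
    - [0, 0, 0]
    - [0, 0, 0]
  twist: [0, 0, 0, 0, 0, 0, 0, 0, 0, 0]

```text
time_s: 14.75
tool_pos: [0.5711, -0.18, 0.2184]
tool_rot: [-166.1, 0.2, 8.2]
force: [0.1, 0.0, 1.2]
grip_width: 0.0006
```

```bash
python3 - <<'E'
from h import *
to(.577,-.176,.13)
c=cam("wrist"); cv2.imwrite("pics/w7.png",c["img"])
E
```

```text
t 14.75 pos [ 0.5711 -0.18    0.2184] rot [-166.1    0.2    8.2] F [0.1 0.  1.2] tool delta cm [0.67 1.82 8.65]
```

View pics/w7.png

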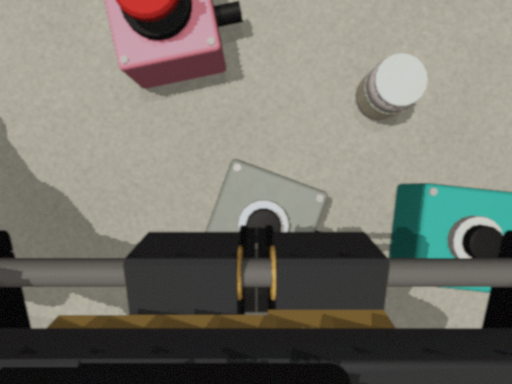

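The wrist view shows the grey start box with its white ring, centred at about (264,227), directly ahead of the fingers. The turquoise box is off to the right at (480,242). I'll descend toward it.

Call:
arm_command:
  translation:
    - [0.7, 1.0, 2.5]
    - [0, 0.6, 2.5]
    - [0, 0.3, 2.2]
    - [0, 0, 0]
    - [0, 0, 0]
  twist: [0, 0, 0, 0, 0]

```text
time_s: 15.42
tool_pos: [0.5787, -0.1727, 0.1432]
tool_rot: [-166.2, 0.2, 8.9]
force: [0.4, -0.1, 0.3]
grip_width: 0.0002
```

```bash
python3 - <<'E'
from h import *
to(.577,-.176,.105)
c=cam("wrist")
im=c["img"]; print(onz(c,256,195,.094))
t=cam("top"); g=cv2.cvtColor(t["img"],6); print(g[192:206,322:340])
E
```

```text
t 15.43 pos [ 0.5787 -0.1727  0.1432] rot [-166.2    0.2    8.9] F [ 0.4 -0.1  0.3] tool delta cm [-0.21  1.21  3.64]
[ 0.57436662 -0.14785402  0.094     ]
[[110 105  80  88 110 107  56  17  18  27  34  33  28  27  40  26  11   3]
 [ 91  93 104 111 108 102  55  27  36  44  55  58  39  25  20  27  15   4]
 [100 141 133 113  73  42  17   3  16  24  52  74  53  29  16  23  15   8]
 [112 160 169 102  35  10   4   0   6  10  50  77  75  40  21  17  17   8]
 [144 171 164  90  22  11   6   5   5  14  30  42  46  30  25  27  16  15]
 [153 174 121  53  20  12   8  10  11  18  27  30  28  26  29  29  22  11]
 [158 172 100  36  16  10   3  13   8  11  18  24  25  29  28  26  23  10]
 [157 171 105  38  18  10   6   9   8  11  18  27  31  28  26  25  21  16]
 [156 172 117  46  24  13  13   6   6  13  16  20  26  24  19  26  23  17]
 [151 171 129  62  28  24  19  18  12  13  16  25  26  31  25  28  24  13]
 [129 166 169 124  57  30  26  25  13   8  12  23  26  29  25  26  31  22]
 [ 91 151 173 167 110  52  31  27  14  12  17  19  23  26  30  28  30  24]
 [ 96 121 161 177 167 121  78  44  31  18   9  15  27  27  23  26  28  22]
 [112 101 127 162 175 175 165 124  74  33  13  16  24  28  24  24  28  25]]
```

Call:
arm_command:
  translation:
    - [-0.2, 0.5, 1.3]
    - [0, 0.4, 1.2]
    - [0, 0.2, 0.7]
    - [0, 0, 0]
  twist: [0, 0, 0, 0]

```text
time_s: 16.02
tool_pos: [0.5773, -0.1775, 0.1078]
tool_rot: [-166.2, 0.1, 8.8]
force: [0.4, 0.5, -0.2]
grip_width: 0.0003
```

```bash
python3 - <<'E'
from h import *
to(.577,-.176,.095)
E
```

```text
t 16.02 pos [ 0.5773 -0.1775  0.1078] rot [-1.662e+02  1.000e-01  8.800e+00] F [ 0.4  0.5 -0.2] tool delta cm [0.   0.16 1.28]
```

Call:
arm_command:
  translation:
    - [0, 0.1, 0.6]
    - [0, 0.1, 0.4]
    - [0, 0.1, 0.4]
    - [0, 0.1, 0.4]
    - [0, 0.1, 0.4]
  twist: [0, 0, 0, 0, 0]

```text
time_s: 16.65
tool_pos: [0.5779, -0.177, 0.0877]
tool_rot: [-166.2, 0.1, 8.8]
force: [-7.8, -0.7, 26.8]
grip_width: 0.0007
```

The force rose to 27 N at z = 0.0877, and the lowest edge is then at about 0.0855. That matches the full 8 mm travel. I'll let go and retreat.

Call:
arm_command:
  translation:
    - [0, 0, 0]
    - [0, -0.4, -1.5]
    - [0, -0.8, -3]
    - [0, -1, -4]
    - [0, -1, -4]
    - [0, 0, 0]
  twist: [0, 0, 0, 0, 0, 0]

```text
time_s: 17.4
tool_pos: [0.5785, -0.1749, 0.2236]
tool_rot: [-166.3, -0.0, 8.8]
force: [0.9, 0.1, -0.2]
grip_width: 0.0006
```

Call:
arm_command:
  translation:
    - [-3, 0, 0]
    - [-3, 0, 0]
    - [-2, -4, 0]
    - [0, -4, 0]
    - [0, 0, 0]
    - [0, 0, 0]
  twist: [0, 0, 0, 0, 0, 0]

```text
time_s: 18.15
tool_pos: [0.4832, -0.11, 0.2393]
tool_rot: [-166.3, 0.2, 8.7]
force: [-0.5, -0.9, -0.2]
grip_width: 0.0004
```

```bash
python3 - <<'E'
from h import *
to(.577,-.176,.095)
a=cv2.imread("pics/scene0.png"); b=cam("scene")["img"]
for n,i in(("before",a),("now",b)):
    m=red(i); m[:143]=0; m[185:]=0; m[:,:255]=0; m[:,292:]=0
    ys,xs=np.nonzero(m); print(n,m.sum(),ys.mean(),xs.mean())
cv2.imwrite("pics/final.png",b)
E
```

```text
t 18.15 pos [ 0.4832 -0.11    0.2393] rot [-166.3    0.2    8.7] F [-0.5 -0.9 -0.2] tool delta cm [ 8.33 11.12 12.11]
before 324 150.89197530864197 271.58641975308643
now 328 150.97256097560975 271.6341463414634
```

View pics/final.png

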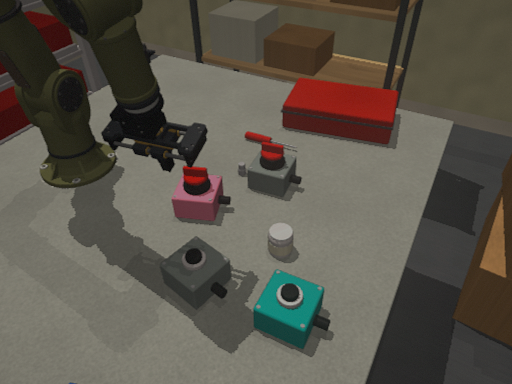

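The final picture shows the mushroom up at (272,155), with the start button at (193,257), the socket, the tin and the driver where they were. The arm is clear of everything, so I'll hand in.

```bash
python3 -c "
from cell import env; print(env.sign_off())"
```

```text
the job is handed in; nothing more can be done
None
```

I carried out all three steps on the grey boxes and handed the job in at about 18 s on the robot's clock. No verdict was reported.

- **Latch:** I pushed the mushroom straight down with the shut fingertips, at about 10 N at most. The overhead view then showed the wing turned about 30° counter-clockwise, so it was latched.
- **Release:** I pushed the wing clockwise at about 20 N until it sprang up. After that, its red outline in the scene camera matched the first picture to within 0.3 px.
- **Start button:** I pressed it until the force rose to 27 N, at about the depth expected for its full 8 mm travel, then let it go.
- **Last checks:** The mushroom is up, and the socket, tin and screwdriver look unmoved. The arm reads about zero force and is clear of everything.

**What disagreed or is less certain:**
- **Wing push:** It took about 20 N instead of the stated 10 to 13 N. It also left the tool tilted by about 13°, so the start button was pressed with a tilted fingertip edge.
- **Start button depth:** I inferred it from tool height and force, with no picture of the button pushed in. If the tool's height reads up to 2 mm low, as the mushroom contact hinted, the press was nearer 7 mm, still over the 6 mm needed.
- **Start button return and loose items:** I judged these by eye in the final picture and did not measure them.

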